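# Try a candle shell on the slanted fit gauge and sort it

### The arm

A 7-joint arm with a two-finger parallel gripper is mounted at the origin on the work surface. World frame = base frame: x ahead of the robot, y to its left, z up, the work surface at z = 0. Lengths are in m, angles in rad, forces in N, time in s.
With the tool pointing down it reaches from about 0.4 to 0.875 m from the base axis. Payload 6.5 kg.
Tool frame: the origin (TCP) lies at the very end of the fingers, on their centre line; the grasp point (between the pads) lies 19 mm behind it; z points along the fingers, y is the line along which they close (so a half turn about z gives the same grasp; the last joint's range is limited). The gripper opens to 88 mm and grips with 3 to 60 N. Pads are 18 mm wide; open, the fingers measure 123 mm over their backs; the gripper's body (75 mm by 187 mm) begins 45 mm behind the grasp point.
Start: joints at [1.217, 0.536, -0.004, 1.538, 0.003, 1.067, -0.071], TCP at [0.184, -0.623, 0.239] pointing down, gripper open.
Joint ranges: [-2.7, 2.7], [-0.37, 2.16], [-1.27, 1.26], [0.24, 2.4], [-1.31, 4.45], [0.19, 1.91], [-2.76, 2.76]. Speed limits (rad/s): [2.39, 2.39, 3.14, 3.14, 3.14, 3.14, 3.14].

### API

Orientations are given as [roll, pitch, yaw] about the fixed x, y, z axes, in that order (R = Rz(yaw) Ry(pitch) Rx(roll)).
In Python, from cell import robot, viewer gives the robot as it stands.
- The arm moves only by the tool servo_tool, never from a script. Its argument "increments" is a list of rows, each a list of 7 numbers: the turn, a rotation vector about the tool's x, y, z in rad, then the shift along the tool's x, y, z in cm, then the finger opening in cm, from 0 to 8.81. In form: [[ax, ay, az, x, y, z, claw], ...]. A call has 1 to 10 rows; each row is the pose to reach, as a shift and turn from the pose commanded when the call began, along the tool's axes at that moment; what a row does not reach only later rows make up. A row lasts 1/10 s, in which the tool goes at most 50 mm and 8.59 degrees, less where a joint would pass 70% of its speed; a pose out of reach is approached as far as the arm can. A call with a gripper value outside its range is refused whole. The fingers move at their own pace and stop on an object; the grip force is fixed at half the most. Time passes only in rows, so rows that repeat a pose let the fingers close. It gives the time, the measured TCP pose, the force, the opening and the grip force at its end, in the units of the state.
- robot.sense(): the state, without advancing time (a new reading comes with each control period).
- viewer.camera(name): name is "scene" or "top" or "wrist"; returns a dict with "img" (400x640x3 uint8, red, green, blue), "fx", "fy", "cx", "cy" (pixels), "rvec" (rotation vector, rad) and "tvec" (3), from world to camera coordinates, as OpenCV has them. Camera axes: x right, y down, z forward; pixel columns grow to the right and rows downward; lengths in m; the calibration is good to about 2 mm. A picture is of the moment at which its call begins. There is no depth.
- robot.close_job(): hands the job in; it is judged then, once.
The state is a dict: "time": time; "joints": joint angles; "joint_velocities": joint speeds; "joint_torque": joint torques, N m; "ee_pos": TCP position; "tool_rot": TCP orientation; "wrist_force": force on the tool from outside, world axes, zero at the start; "torque": the same for the moment, N m; "finger_gap": finger opening in m; "finger_force": force on a finger pad.
Only numpy, scipy, OpenCV 4.12 (cv2) and the standard library are available. Lean on these libraries where they do the work, as an engineer would, in place of code of your own. Each camera call takes 0.05 s, during which the arm holds its last target. There are 200 camera calls.

### The job

Take the ivory candle shell that stands on the black coaster and slide it gently over the slanted steel gauge pin, as far as it will go without forcing it. If it goes fully home on the brass flange, stand it upright in the silver tray; if it stops short, stand it upright in the dark wooden tray. Leave the other candle shell on its silver stand, and do not upset or shift the wine glass and the tumbler near the gauge.

Things in the scene. Friction and masses are not known exactly. Their poses are not given: they have to be found in the camera images.
- candle_a: ivory hollow candle shell, upright tube of outer diameter 44 mm, 106 mm tall, with an amber flame tip up to 123 mm; closed on top, open underneath (29 mm bore), about 130 g. Starts on the coaster or on the stand. Fits (bore 92 mm deep) or does not (bore narrows to 18 mm at 45 mm from the mouth): not visible, the two look alike. Origin: centre of its open underside; z towards the flame.
- candle_b: ivory hollow candle shell, upright tube of outer diameter 44 mm, 106 mm tall, with an amber flame tip up to 123 mm; closed on top, open underneath (29 mm bore), about 130 g. Starts on the coaster or on the stand. Fits (bore 92 mm deep) or does not (bore narrows to 18 mm at 45 mm from the mouth): not visible, the two look alike. Origin: centre of its open underside; z towards the flame.
- pin: steel gauge pin, 24 mm diameter, 80 mm long, last 6 mm tapered to 14 mm, leaning 30 degrees from vertical roughly to +y, fixed on a dark wooden base (110 x 90 x 30 mm). Origin: on its axis at the top face of the brass flange (64 mm wide) at its foot, 65 mm above the table; z along the pin to its tip, y level. A shell that does not fit stops with its mouth 33 mm from the flange.
- silver_tray: For shells that fit: bright silver square tray, 150 x 150 mm outside, 5 mm walls, 22 mm high, floor 5 mm thick, fixed to the table. Origin: centre of its underside, z up, x and y along its sides.
- wood_tray: For shells that do not fit: dark wooden square tray, 150 x 150 mm outside, 5 mm walls, 22 mm high, floor 5 mm thick, fixed to the table. Origin: centre of its underside, z up, x and y along its sides.
- coaster: round black coaster, 96 mm diameter, 8 mm thick, fixed; the shell to try stands on it. Origin: centre of its underside.
- stand: round silver stand with white paper on it, 140 mm diameter, 8 mm thick, fixed, on the right behind the gauge; the other shell stands on it. Origin: centre of its underside.
- wine_glass: clear stemmed wine glass, 76 mm diameter, 200 mm tall, loose, behind and left of the gauge. Origin: centre of its foot.
- tumbler: clear tumbler, 74 mm diameter, 85 mm tall, loose, behind the gauge. Origin: centre of its underside.
Things that resemble listed ones, but are neither listed nor needed, are in the scene too. What is shaped like the part that bears pin but red or turquoise is not meant.

How it is judged:
On the way:
1. the shell is over the pin, in line with it, as far as it goes: mouth within 8 mm of the flange if it fits, else stopped by its narrow bore, less than 40 mm from the flange (((x of candle_a in the frame of pin between -0.007 and 0.007 m and y of candle_a in the frame of pin between -0.007 and 0.007 m and z of candle_a in the frame of pin between -0.01 and 0.008 m and angle between the z axis of candle_a and the z axis of pin, either way round below 0.15 rad) or (x of candle_b in the frame of pin between -0.007 and 0.007 m and y of candle_b in the frame of pin between -0.007 and 0.007 m and z of candle_b in the frame of pin between 0.015 and 0.04 m and angle between the z axis of candle_b and the z axis of pin, either way round below 0.15 rad))), for 0.1 s.
At the end, for the whole second after the job is handed in: The shell from the coaster stands upright (within 0.1 rad), at rest on the floor of the right tray (silver if it went home, dark wood if it stopped short), its axis within 56 mm of the tray's centre along both sides; the other shell is upright within 30 mm of its start (((x of candle_a in the frame of silver_tray between -0.056 and 0.056 m and y of candle_a in the frame of silver_tray between -0.056 and 0.056 m and z of candle_a in the frame of silver_tray below 0.012 m and angle between candle_a's own z axis and vertical below 0.1 rad and linear speed of candle_a below 0.02 m/s and distance of candle_b from where it was at the start of the episode below 0.03 m and angle between candle_b's own z axis and vertical below 0.15 rad and horizontal distance between candle_b and coaster above 0.08 m) or (x of candle_b in the frame of wood_tray between -0.056 and 0.056 m and y of candle_b in the frame of wood_tray between -0.056 and 0.056 m and z of candle_b in the frame of wood_tray below 0.012 m and angle between candle_b's own z axis and vertical below 0.1 rad and linear speed of candle_b below 0.02 m/s and distance of candle_a from where it was at the start of the episode below 0.03 m and angle between candle_a's own z axis and vertical below 0.15 rad and horizontal distance between candle_a and coaster above 0.08 m))); the robot touches nothing.
It fails at once if a shell is forced: pressed on the gauge with more than 60 N (contact force between any of candle_a, candle_b and pin above 60 N).
It fails at once if the wine glass or the tumbler is tipped over 0.3 rad or shifted over 40 mm (distance of any of wine_glass, tumbler from where it was at the start of the episode above 0.04 m or angle between any of wine_glass, tumbler's own z axis and vertical above 0.3 rad).
It also fails if it takes over 45 s, if anything falls off the work surface, if the arm or the gripper's body presses on something with over 40 N, if the wrist force passes 120 N, or if a joint passes its speed limit or range.

## Working session

There is one attempt and no reset: what is moved stays moved. The work goes in short steps, Python scripts to look and compute and a tool call to move; the robot and the scene stay as the last step left them, time stands still between calls to the robot, and variables do not carry over. Pictures are saved under pics/ and viewed, at most 10 in all, crops included, and the job is handed in when it is done.

Besides the shell and the picture viewer there is one more tool, called by a JSON object that holds its "api" and its "payload". servo_tool: Moves the arm, as the interface text tells. Its arguments: {"type":"object","properties":{"increments":{"type":"array","items":{"type":"array","items":{"type":"number"}}}},"required":["increments"]}

```bash
mkdir -p pics; ls; python3 - <<'E'
from cell import robot, viewer
import cv2,numpy as np
s=robot.sense(); print(s)
ims=[]
for n in("scene","top"):
    c=viewer.camera(n); cv2.imwrite(f"pics/{n}0.png",c["img"][:,:,::-1]); np.savez(f"{n}0.npz",**c)
    print(n,c["fx"],c["cx"],c["cy"],c["rvec"],c["tvec"])
E
```

```text
pics
{'time': 0.0, 'joints': array([ 1.21676938,  0.53717236, -0.00441562,  1.53884482,  0.00262356,
        1.06731866, -0.07121137]), 'joint_velocities': array([-0.00100428,  0.00044572, -0.00119615,  0.0001821 ,  0.00118236,
        0.00053115, -0.00098346]), 'joint_torque': array([-4.92144482e-04, -5.70982254e+01,  9.90518779e-01, -2.51608211e+01,
       -5.62144595e-02,  1.79203186e-02,  1.91316258e-04]), 'ee_pos': array([ 0.18430524, -0.62268588,  0.23784634]), 'tool_rot': array([-3.13986215e+00,  1.59823306e-04,  2.87879195e-01]), 'wrist_force': array([-0.33295054, -1.19970044, -0.51437505]), 'torque': array([-0.00413012, -0.01070823, -0.01933449]), 'finger_force': 0.0, 'finger_gap': 0.08835199562683141}
scene 489.2598842129555 324.23526308700497 206.21135180977794 [ 1.95740363  0.90364464 -0.48519932] [-0.39099693 -0.08991074  1.55000868]
top 365.9955877744115 322.4022104687734 204.47135908668912 [ 1.98231794 -2.24434327  0.22526695] [0.13496258 0.49373322 0.840154  ]
```

View pics/scene0.png

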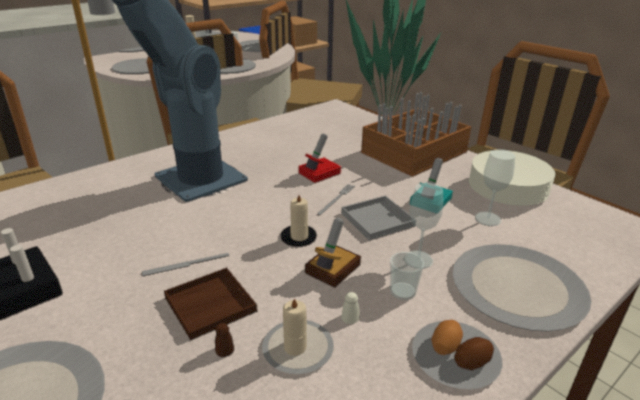

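View pics/top0.png

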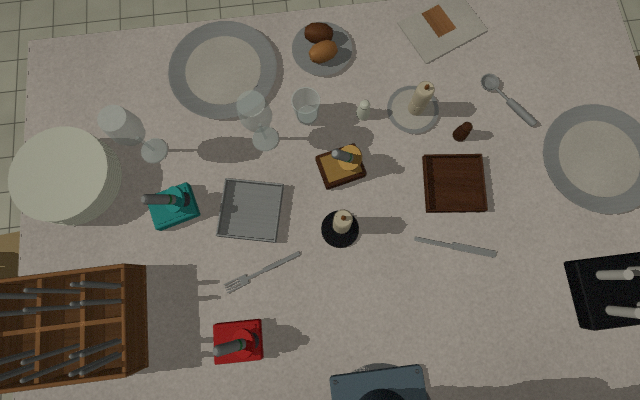

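The scene view shows the coaster shell at (299,220), the brass-flanged gauge at (333,255), the dark tray at (210,300) and the silver tray at (378,217). In the top view these are at (341,225), (341,165), (455,183) and (251,210). The tumbler is at (306,106) and the wine glass foot at (265,138). Next I'll enlarge the gauge and the shell.

```bash
cat > h.py <<'E'
import numpy as np,cv2
def load(n): return dict(np.load(n+".npz"))
def K(c): return np.array([[c["fx"],0,c["cx"]],[0,c["fy"],c["cy"]],[0,0,1.]])
def ray(c,u,v):
    R=cv2.Rodrigues(c["rvec"])[0]; o=-R.T@c["tvec"].ravel()
    d=R.T@np.linalg.inv(K(c))@[u,v,1]; return o,d/np.linalg.norm(d)
def onz(c,u,v,z):
    o,d=ray(c,u,v); return o+d*(z-o[2])/d[2]
def tri(c1,p1,c2,p2):
    o1,d1=ray(c1,*p1);o2,d2=ray(c2,*p2)
    t=np.linalg.lstsq(np.c_[d1,-d2],o2-o1,rcond=None)[0]
    a,b=o1+t[0]*d1,o2+t[1]*d2; return (a+b)/2,np.linalg.norm(a-b)
def proj(c,P): return cv2.projectPoints(np.atleast_2d(P).astype(float),c["rvec"],c["tvec"],K(c),None)[0][:,0]
E
python3 - <<'E'
from h import *
t=load("top0");s=load("scene0")
for n,p,z in[("coaster",(340,229),.008),("silver",(251,210),.022),("wood",(455,183),.022),("stand",(413,109),.008),("tumbler",(307,115),0),("glass",(266,138),0),("gauge base",(341,167),.03)]:
    print(n,onz(t,*p,z).round(3))
# trays: saturated/edge contours later
a=cv2.resize(t["img"][130:260,280:410],None,fx=4,fy=4,interpolation=cv2.INTER_CUBIC)[:,:,::-1]
b=cv2.resize(s["img"][185:295,270:370],None,fx=4,fy=4,interpolation=cv2.INTER_CUBIC)[:,:,::-1]
o=np.zeros((520,520+400,3),np.uint8);o[:,:520]=a;o[:440,520:]=b
cv2.imwrite("pics/c1.png",o[:,:920] if 0 else cv2.resize(o,(800,452)))
E
```

```text
coaster [0.447 0.036 0.008]
silver [0.521 0.252 0.022]
wood [ 0.526 -0.269  0.022]
stand [ 0.746 -0.203  0.008]
tumbler [0.768 0.083 0.   ]
glass [0.716 0.199 0.   ]
gauge base [0.602 0.014 0.03 ]
```

View pics/c1.png

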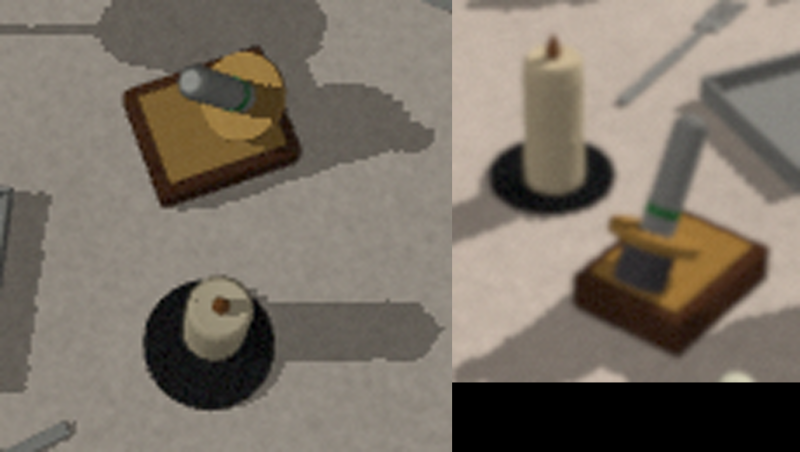

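The crop shows the pin's tip at about (192,82) in the top view and (690,120) in the scene view. The green ring near its foot is at (243,95) and (663,213). The shell stands upright on the coaster. Next I'll measure these points.

```bash
python3 - <<'E'
from h import *
t=load("top0");s=load("scene0"); f=3.478
T=lambda u,v:(280-.5+u/f+.0,130-.5+v/f); S=lambda u,v:(270-.5+(u-452)/f,185-.5+v/f)
for c in(t,s): print("cam",ray(c,320,200)[0].round(3))
print("tip",tri(t,T(190,80),s,S(692,119)))
print("ring",tri(t,T(245,97),s,S(663,214)))
print("base corners z.03",[onz(t,*T(*p),.03).round(4) for p in[(125,92),(258,47),(300,152),(165,203)]])
print("candle flame tip",tri(t,T(220,300),s,S(553,38)))
# coaster: dark mask centroid in top; tray masks
im=t["img"].astype(int); 
def big(mask,x0,x1,y0,y1):
    m=np.zeros(mask.shape,np.uint8); m[y0:y1,x0:x1]=mask[y0:y1,x0:x1]
    cs=cv2.findContours(m,cv2.RETR_EXTERNAL,cv2.CHAIN_APPROX_NONE)[0]; return max(cs,key=cv2.contourArea)
dark=(im.max(2)<45)
k=big(dark,310,370,200,260); print("coaster",cv2.minEnclosingCircle(k),[onz(t,*cv2.minEnclosingCircle(k)[0],.008).round(4)])
w=(im[:,:,0]-im[:,:,2]>12)&(im[:,:,0]<95)
k=big(w,415,495,145,220); r=cv2.minAreaRect(k);print("wood",r,[onz(t,*p,.022).round(3) for p in cv2.boxPoints(r)],onz(t,*r[0],.022))
# flange
y=(im[:,:,0]-im[:,:,2]>70)
k=big(y,280,410,130,210);print("brass",cv2.boundingRect(k))
print("flange ctr", onz(t,*T(243,97),.065))
E
```

```text
cam [0.327 0.091 0.923]
cam [ 1.283 -0.614  0.735]
tip (array([0.60526723, 0.03281238, 0.13377153]), np.float64(0.001609746934682562))
ring (array([ 0.61169739, -0.00361045,  0.07696559]), np.float64(0.00919368825588335))
base corners z.03 [array([0.6392, 0.0746, 0.03  ]), array([ 0.6617, -0.0276,  0.03  ]), array([ 0.5777, -0.0466,  0.03  ]), array([0.5519, 0.0559, 0.03  ])]
candle flame tip (array([0.45926528, 0.03267797, 0.12948348]), np.float64(0.00143739714479113))
coaster ((339.7040710449219, 228.5918426513672), 18.610755920410156) [array([0.4485, 0.0364, 0.008 ])]
wood ((454.5, 183.0), (58.0, 65.0), 90.0) [array([ 0.613, -0.2  ,  0.022]), array([ 0.592, -0.366,  0.022]), array([ 0.443, -0.333,  0.022]), array([ 0.463, -0.173,  0.022])] [ 0.52626091 -0.2676945   0.022     ]
brass (320, 155, 38, 27)
flange ctr [ 0.61288171 -0.00713997  0.065     ]
```

```bash
cat >> h.py <<'E'
from scipy.spatial.transform import Rotation as Ro
A=np.deg2rad(102.8)
u=np.array([np.cos(A),np.sin(A),0]); pz=np.sin(np.pi/6)*u+np.cos(np.pi/6)*np.array([0,0,1])
foot=np.array([.6138,-.0066,.065])
def down(yaw): return Ro.from_euler("xyz",[np.pi,0,yaw])
def rel(p0,R0,targets):
    for p,R in targets:
        print(np.r_[(R0.inv()*R).as_rotvec(),R0.inv().apply(np.array(p)-p0)*100].round(3).tolist())
def cur():
    from cell import robot
    s=robot.sense(); return s["ee_pos"],Ro.from_euler("xyz",s["tool_rot"])
E
python3 - <<'E'
from h import *
p,R=cur()
rel(p,R,[([.46,-.30,.26],down(.2234)),([.459,.033,.26],down(.2234))])
E
```

```text
[-0.002, 0.0, 0.065, 35.597, -23.122, -2.176]
[-0.002, 0.0, 0.065, 44.956, -55.079, -2.127]
```

{"api": "servo_tool", "payload": {"increments": [[0,0,0.065,35.6,-23.1,-2.2,8.8],[0,0,0.065,35.6,-23.1,-2.2,8.8],[0,0,0.065,35.6,-23.1,-2.2,8.8],[0,0,0.065,35.6,-23.1,-2.2,8.8],[0,0,0.065,35.6,-23.1,-2.2,8.8],[0,0,0.065,35.6,-23.1,-2.2,8.8],[0,0,0.065,35.6,-23.1,-2.2,8.8],[0,0,0.065,35.6,-23.1,-2.2,8.8],[0,0,0.065,40,-39,-2.2,8.8],[0,0,0.065,40,-39,-2.2,8.8]]}}

```text
time: 1.1
ee_pos: [0.4517, -0.2177, 0.2598]
tool_rot: [-3.141, 0.0, 0.224]
wrist_force: [0.1, 0.7, -0.7]
finger_gap: 0.0881
finger_force: 0.0
```

```bash
python3 - <<'E'
from h import *
p,R=cur(); print(p,R.as_euler("xyz"))
rel(p,R,[([.459,.033,.26],down(.2234))])
E
```

```text
[ 0.451696   -0.21770964  0.259797  ] [-3.14122597e+00  1.74232251e-04  2.23504309e-01]
[-0.0, 0.0, 0.0, 6.269, -24.285, -0.012]
```

{"api": "servo_tool", "payload": {"increments": [[0,0,0,6.2,-24.2,0,8.8],[0,0,0,6.2,-24.2,0,8.8],[0,0,0,6.2,-24.2,0,8.8],[0,0,0,6.2,-24.2,0,8.8],[0,0,0,6.2,-24.2,0,8.8],[0,0,0,6.2,-24.2,0,8.8],[0,0,0,6.2,-24.2,0,8.8]]}}

```text
time: 1.8
ee_pos: [0.458, 0.0305, 0.2599]
tool_rot: [3.141, 0.001, 0.226]
wrist_force: [0.5, -0.8, -1.0]
finger_gap: 0.0878
finger_force: 0.0
```

```bash
python3 - <<'E'
from cell import viewer
from h import *
p,R=cur(); print(p,R.as_euler("xyz"))
c=viewer.camera("wrist"); np.savez("w1.npz",**c); cv2.imwrite("pics/w1.png",c["img"][:,:,::-1])
print(c["fx"],ray(c,320,200)); P=[foot,foot+.08*pz,[.459,.033,.131]]; print(proj(c,P))
E
```

```text
[0.45796618 0.03050215 0.25991494] [3.14149118e+00 6.24188859e-04 2.25570145e-01]
280.6493325915055 (array([0.5402476 , 0.04971302, 0.40584401]), array([-0.3208986 , -0.07763912, -0.94392598]))
[[384.84323874  44.27877363]
 [355.82798771  28.25550926]
 [317.05992459 187.81371074]]
```

View pics/w1.png

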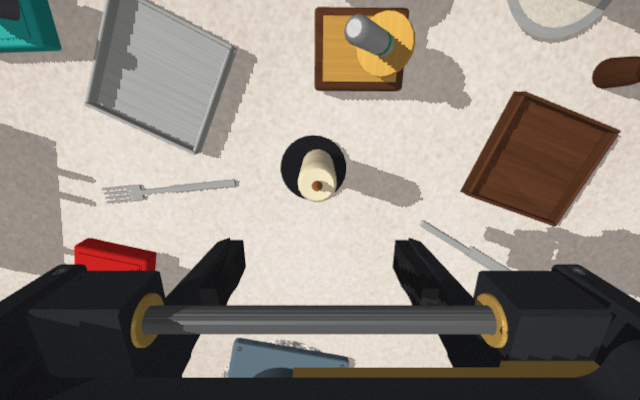

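The wrist view shows the flame tip at (317,185), 3 px from my prediction. The pin tip is at (357,27), within 1.5 px, and the gauge base lines up with the tool axes. The silver tray is at (160,75) and the wood tray at (541,158).

```bash
python3 - <<'E'
from h import *
t=load("top0");w=load("w1");s=load("scene0"); f=3.478
T=lambda u,v:(279.5+u/f,129.5+v/f); S=lambda u,v:(269.5+(u-452)/f,184.5+v/f)
im=w["img"].astype(int)
fl=(im[:,:,0]-im[:,:,2]>60)&(im[:,:,0]<200); m=np.zeros(fl.shape,np.uint8);m[175:200,305:332]=fl[175:200,305:332]
v,uu=np.nonzero(m);print("flame",uu.mean(),v.mean(),len(v)); print(onz(w,uu.mean(),v.mean(),.125))
print(tri(t,T(220,302),w,(uu.mean(),v.mean())))
print("tip",tri(t,T(190,80),w,(354,28)),tri(s,S(692,119),w,(354,28)),onz(w,354,28,.133))
for n,c in[("silver",[(120,-8),(238,47),(196,153),(87,103)]),("wood",[(518,92),(620,130),(556,226),(461,190)])]:
    q=np.array([onz(w,*p,.022) for p in c]);print(n,q.round(3).tolist(),q.mean(0),np.linalg.norm(np.diff(q,axis=0),axis=1))
for p in[(317,90),(405,91),(404,8),(316,8)]:print(onz(w,*p,.03).round(4))
big=cv2.resize(im[0:210,270:430].astype(np.uint8),None,fx=3.5,fy=2.8*1.25,interpolation=cv2.INTER_CUBIC)
cv2.imwrite("pics/c2.png",big[:600,:,::-1]);
E
```

```text
flame 315.4848484848485 185.65151515151516 66
[0.45915307 0.03475502 0.125     ]
(array([0.45916273, 0.03394018, 0.12520864]), np.float64(0.001651164317346851))
tip (array([0.60292664, 0.0342202 , 0.14196396]), np.float64(0.00038453383464243877)) (array([0.6045759 , 0.03335761, 0.13313762]), np.float64(0.001427674271769966)) [0.60508009 0.0338913  0.133     ]
silver [[0.606, 0.301, 0.022], [0.58, 0.16, 0.022], [0.438, 0.199, 0.022], [0.472, 0.342, 0.022]] [0.52422679 0.25055484 0.022     ] [0.14284439 0.14718047 0.1471502 ]
wood [[0.609, -0.196, 0.022], [0.596, -0.35, 0.022], [0.448, -0.335, 0.022], [0.47, -0.175, 0.022]] [ 0.53066507 -0.26407162  0.022     ] [0.15446074 0.14786428 0.16149471]
[0.5537 0.0552 0.03  ]
[ 0.5771 -0.0525  0.03  ]
[ 0.6618 -0.0228  0.03  ]
[0.6392 0.0758 0.03  ]
```

View pics/c2.png

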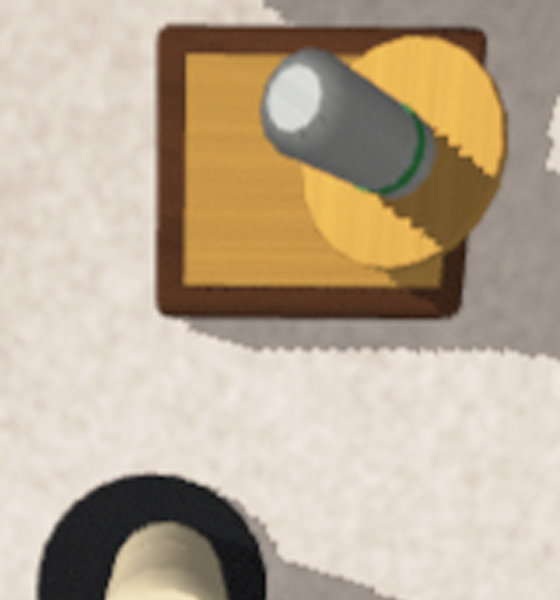

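```bash
sed -i 's/^foot=.*/foot=np.array([.6138,-.0057,.065])/; s/102.8/102.7/' h.py; python3 - <<'E'
from h import *
p,R=cur(); print(p,R.as_euler("xyz"))
rel(p,R,[([.4592,.0345,.14],down(.2217)),([.4592,.0345,.074],down(.2217))])
E
```

```text
[0.4580307  0.02902956 0.25984495] [3.14112111e+00 8.70805197e-04 2.22649251e-01]
[0.0, 0.001, 0.001, 0.245, -0.513, 11.984]
[0.0, 0.001, 0.001, 0.251, -0.516, 18.584]
```

{"api": "servo_tool", "payload": {"increments": [[0,0,0,0.25,-0.5,0,8.8],[0,0,0,0.25,-0.5,4,8.8],[0,0,0,0.25,-0.5,8,8.8],[0,0,0,0.25,-0.5,11,8.8],[0,0,0,0.25,-0.5,11,8.8],[0,0,0,0.25,-0.5,11,8.8]]}}

```text
time: 2.45
ee_pos: [0.4598, 0.0345, 0.1505]
tool_rot: [-3.142, 0.001, 0.221]
wrist_force: [-0.0, 0.2, 0.7]
finger_gap: 0.088
finger_force: 0.0
```

```bash
python3 - <<'E'
from cell import viewer
from h import *
p,R=cur(); print(p,R.as_euler("xyz"))
rel(p,R,[([.4592,.0345,.074],down(.2217))])
c=viewer.camera("wrist"); np.savez("w2.npz",**c)
im=c["img"].astype(int)
fl=(im[:,:,0]-im[:,:,2]>50)&(im[:,:,0]<200)&(im[:,:,0]>60);q=proj(c,[.4592,.0345,.125])[0];print(q)
m=np.zeros(fl.shape,np.uint8);a,b=q.astype(int);m[b-25:b+25,a-25:a+25]=fl[b-25:b+25,a-25:a+25]
v,uu=np.nonzero(m);print(uu.mean(),v.mean(),len(v),onz(c,uu.mean(),v.mean(),.125))
cv2.imwrite("pics/w2.png",c["img"][:,:,::-1])
E
```

```text
[0.4597775  0.03453841 0.15046921] [-3.14158313e+00  6.99001268e-04  2.21246287e-01]
[-0.0, 0.001, -0.0, -0.052, -0.009, 7.647]
[319.27457061 235.09312653]
320.29910714285717 233.8125 224 [0.46028488 0.0340353  0.125     ]
```

View pics/w2.png

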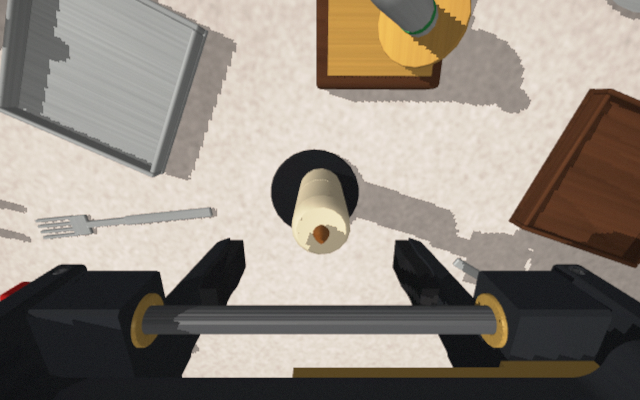

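The flame is at (320,234), centred between the fingers, which puts the shell at about (0.460, 0.034). I'll go down and grip it.

{"api": "servo_tool", "payload": {"increments": [[0,0,0,0,0,4,8.8],[0,0,0,0,0,7.6,8.8],[0,0,0,0,0,7.6,8.8],[0,0,0,0,0,7.6,3.5],[0,0,0,0,0,7.6,3.5],[0,0,0,0,0,7.6,3.5],[0,0,0,0,0,7.6,3.5],[0,0,0,0,0,7.6,3.5],[0,0,0,0,0,7.6,3.5]]}}

```text
time: 3.4
ee_pos: [0.4599, 0.0351, 0.0745]
tool_rot: [3.141, -0.001, 0.223]
wrist_force: [-0.3, -0.7, 3.2]
finger_gap: 0.0435
finger_force: 29.9
```

```bash
cat >> h.py <<'E'
RT=Ro.from_rotvec(np.cross([0,0,1],u)*np.pi/6)*down(A-np.pi/2)
M=.0665
def tcp(d): return foot+pz*(d+M)
def rep(m=M):
    p,R=cur(); r=R.inv().apply
    d=(p-R.apply([0,0,-m]) if 0 else p+R.apply([0,0,m]))-foot
    X=np.cross(np.array([-np.sin(A),np.cos(A),0])*0+[0,0,1],u); X/=np.linalg.norm(X) # level axis
    Z=pz; Y=np.cross(Z,X)
    print("mouth in pin frame mm: level %.1f, lean %.1f, along %.1f"%tuple(1e3*d@a for a in(X,Y,Z)),"ang",(RT.inv()*R).as_rotvec().round(4))
E
python3 - <<'E'
from h import *
p,R=cur(); print(p)
print(tcp(.13),RT.as_euler("xyz"))
rel(p,R,[([.46,.05,.20],down(.2217)),(tcp(.13),RT)])
E
```

```text
[0.45986859 0.03507689 0.07449041]
[0.59220011 0.09014627 0.23517399] [2.61799388e+00 2.22044605e-16 2.21656815e-01]
[0.0, -0.001, 0.001, 0.35, -1.448, -12.551]
[-0.523, -0.001, 0.001, 14.132, -2.443, -16.061]
```

{"api": "servo_tool", "payload": {"increments": [[0,0,0,0,0,-3,3.5],[0,0,0,0,0,-7,3.5],[0,0,0,0.5,-1,-11,3.5],[-0.1,0,0,3,-1.5,-14,3.5],[-0.2,0,0,6,-2,-16,3.5],[-0.3,0,0,9,-2.4,-16.1,3.5],[-0.41,0,0,12,-2.4,-16.1,3.5],[-0.523,0,0,14.1,-2.4,-16.1,3.5],[-0.523,0,0,14.1,-2.4,-16.1,3.5],[-0.523,0,0,14.1,-2.4,-16.1,3.5]]}}

```text
time: 4.4
ee_pos: [0.591, 0.0905, 0.234]
tool_rot: [2.62, 0.002, 0.224]
wrist_force: [-0.2, -0.6, -1.3]
finger_gap: 0.0434
finger_force: 29.9
```

```bash
python3 - <<'E'
from cell import viewer,robot
from h import *
p,R=cur(); rep(); s=robot.sense();print(s["wrist_force"],s["finger_force"],s["joints"].round(2))
rel(p,R,[(tcp(.13),RT),(tcp(.09),RT)])
c=viewer.camera("scene"); np.savez("s2.npz",**c); d=viewer.camera("wrist"); np.savez("w3.npz",**d);t=viewer.camera("top");np.savez("t2.npz",**t)
a=cv2.resize(c["img"][120:300,250:450],(500,450),interpolation=cv2.INTER_CUBIC)
b=cv2.resize(d["img"][0:400,180:450],(300,450))
cv2.imwrite("pics/c3.png",np.hstack([a,b])[:,:,::-1])
E
```

```text
mouth in pin frame mm: level 1.1, lean -1.3, along 129.3 ang [ 0.0017 -0.0008 -0.0034]
[-0.17284114 -0.64758654 -1.25895314] 29.917765820009663 [-0.34  0.53 -0.21  1.68  0.65  1.2  -2.21]
[-0.002, 0.001, 0.003, 0.109, 0.116, -0.07]
[-0.002, 0.001, 0.003, 0.112, 0.122, 3.93]
```

View pics/c3.png

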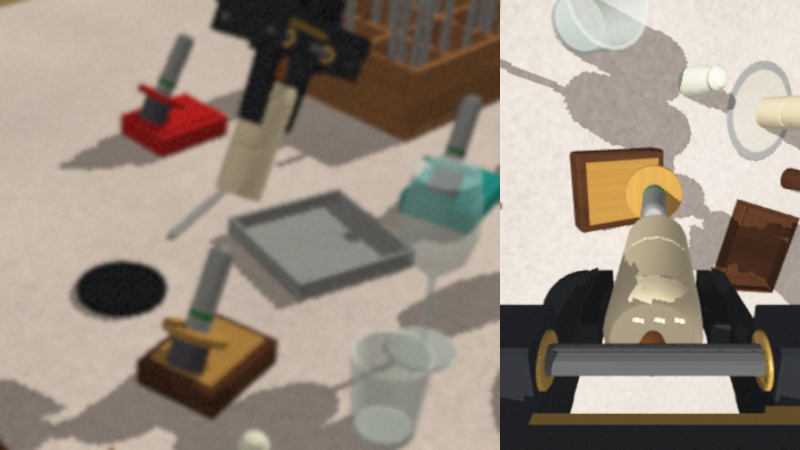

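The shell is in line with the pin in both views: in the wrist crop the mouth is at (657,240) and the pin at (655,200). I'll advance and correct by about 1 mm.

{"api": "servo_tool", "payload": {"increments": [[0,0,0.003,0.1,0.1,0,3.5],[0,0,0.003,0.1,0.1,2,3.5],[0,0,0.003,0.1,0.1,4,3.5],[0,0,0.003,0.1,0.1,4.5,3.5],[0,0,0.003,0.1,0.1,4.5,3.5]]}}

```text
time: 5.05
ee_pos: [0.5976, 0.0661, 0.1966]
tool_rot: [2.618, -0.001, 0.218]
wrist_force: [-0.5, -0.7, -1.4]
finger_gap: 0.0433
finger_force: 29.9
```

```bash
python3 - <<'E'
from cell import viewer,robot
from h import *
rep()
c=viewer.camera("scene"); np.savez("s3.npz",**c); d=viewer.camera("wrist"); np.savez("w4.npz",**d);t=viewer.camera("top")
p,R=cur(); rel(p,R,[(tcp(.085),RT),(tcp(.06),RT)])
a=cv2.resize(c["img"][165:275,290:400],(450,450),interpolation=cv2.INTER_CUBIC)
b=cv2.resize(d["img"][100:300,250:405],(350,450),interpolation=cv2.INTER_CUBIC)
cv2.imwrite("pics/c4.png",np.hstack([a,b])[:,:,::-1])
E
```

```text
mouth in pin frame mm: level 0.1, lean 2.1, along 84.3 ang [ 0.0003 -0.001   0.0031]
[-0.001, -0.002, -0.002, -0.113, -0.109, 0.095]
[-0.001, -0.002, -0.002, -0.118, -0.106, 2.595]
```

View pics/c4.png

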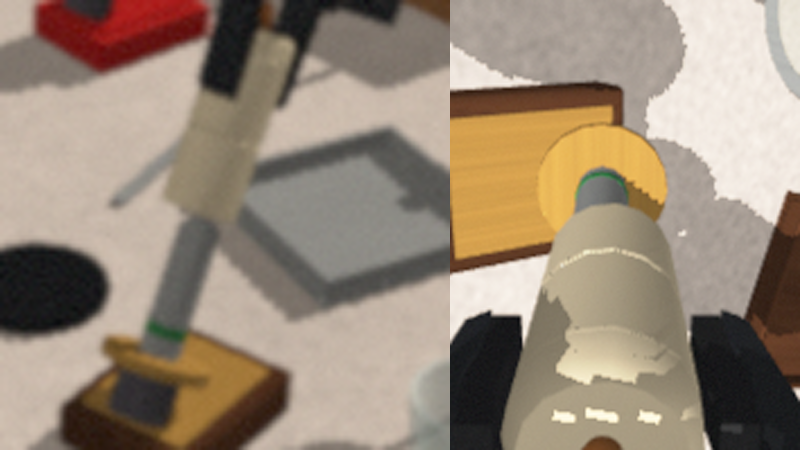

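The scene crop shows the mouth just above the pin tip and coaxial by eye, with the mouth edge at (200,205) and the tip at (200,220). In the wrist crop the mouth centre is near x=612 and the ring near x=602. I'll check that offset against the geometry.

```bash
python3 - <<'E'
from h import *
w=load("w4"); p,R=cur()
f=lambda q:((q[:,0]-250)*2.25+450,(q[:,1]-100)*2.25)
al=[p+R.apply([0,0,z]) for z in(-.04,.02,M,M+.0725,M+.085)]
print("tool axis",np.round(f(proj(w,al)),1))
print("pin",np.round(f(proj(w,[foot+pz*x for x in(0,.01,.0125,.08)])),1))
im=w["img"].astype(int); g=(im[:,:,1]-im[:,:,0]>25); v,uu=np.nonzero(g[160:200,290:345]); print("green px",uu.min()+290,uu.max()+290,v.min()+160,v.max()+160)
print("noise",[robot_s for robot_s in [cur()[0].round(4) for _ in range(2)]])
rep()
E
```

```text
tool axis [[603.9 604.2 604.3 604.4 604.4]
 [446.5 309.7 250.6 193.5 186.2]]
pin [[602.6 602.5 602.5 601.6]
 [188.5 194.3 195.8 247.9]]
green px 306 326 176 186
noise [array([0.5983, 0.068 , 0.1976]), array([0.5983, 0.068 , 0.1976])]
mouth in pin frame mm: level -1.3, lean 1.0, along 86.0 ang [0.0014 0.0021 0.0024]
```

```bash
python3 - <<'E'
from h import *
w=load("w4"); im=w["img"]
hsv=cv2.cvtColor(im,cv2.COLOR_RGB2HSV)
for r in(206,210,215,220,226,232,238):
    print(r,"L",[tuple(int(k) for k in im[r,x]) for x in range(284,302,1)][::2],"R",[tuple(int(k) for k in im[r,x]) for x in range(336,360,2)])
g=cv2.Sobel(cv2.GaussianBlur(im,(3,3),0),cv2.CV_32F,1,0); g=np.abs(g).sum(2)
for r in range(204,242,4):
    l=280+g[r,280:306].argmax(); rr=330+g[r,330:366].argmax(); print(r,l,rr,(l+rr)/2)
E
```

```text
206 L [(212, 160, 77), (211, 159, 75), (215, 163, 80), (215, 163, 78), (216, 163, 79), (206, 154, 75), (191, 168, 130), (189, 174, 146), (190, 176, 148)] R [(139, 129, 108), (135, 124, 104), (131, 120, 102), (128, 119, 100), (131, 121, 101), (163, 152, 142), (170, 159, 151), (177, 165, 156), (174, 161, 154), (165, 156, 146), (165, 155, 147), (167, 156, 149)]
210 L [(96, 60, 36), (97, 61, 39), (98, 61, 39), (96, 61, 38), (96, 60, 39), (104, 73, 53), (187, 174, 144), (190, 176, 146), (190, 176, 146)] R [(137, 127, 107), (133, 123, 104), (130, 121, 100), (128, 119, 99), (131, 121, 101), (135, 125, 105), (168, 158, 147), (173, 162, 154), (167, 157, 148), (172, 161, 153), (177, 166, 158), (172, 163, 153)]
215 L [(213, 195, 182), (242, 234, 225), (243, 235, 227), (239, 231, 223), (239, 231, 222), (190, 176, 147), (189, 175, 146), (191, 177, 146), (197, 183, 152)] R [(198, 183, 153), (159, 149, 124), (135, 125, 105), (131, 121, 102), (129, 120, 100), (135, 125, 106), (153, 143, 125), (167, 157, 148), (167, 158, 149), (166, 156, 148), (168, 158, 149), (170, 160, 152)]
220 L [(241, 233, 224),
[... 917 characters left out ...]
106), (136, 125, 105), (131, 120, 100), (128, 118, 98), (129, 120, 100), (135, 126, 106), (158, 147, 136), (160, 151, 143), (163, 153, 145), (168, 158, 148)]
238 L [(244, 237, 229), (221, 207, 194), (123, 115, 96), (125, 116, 98), (128, 118, 100), (128, 119, 100), (126, 118, 98), (127, 117, 99), (129, 120, 101)] R [(143, 133, 111), (139, 128, 109), (138, 129, 107), (134, 124, 104), (133, 124, 104), (131, 121, 101), (128, 119, 100), (131, 122, 101), (137, 126, 106), (167, 156, 148), (170, 159, 152), (167, 157, 149)]
204 296 354 325.0
208 295 346 320.5
212 294 347 320.5
216 293 348 320.5
220 292 349 320.5
224 290 350 320.0
228 289 351 320.0
232 288 351 319.5
236 287 352 319.5
240 281 356 318.5
```

{"api": "servo_tool", "payload": {"increments": [[0,0,0,0,0,0,3.5],[0,0,0,0,0,0,3.5]]}}

```text
time: 5.4
ee_pos: [0.5982, 0.0678, 0.1971]
tool_rot: [2.619, -0.002, 0.221]
wrist_force: [1.0, 0.4, -1.2]
finger_gap: 0.0433
finger_force: 29.9
```

```bash
cat > look.py <<'E'
from cell import viewer
from h import *
rep(); w=viewer.camera("wrist"); np.savez("w5.npz",**w); s=viewer.camera("scene"); np.savez("s5.npz",**s); rep()
p,R=cur(); print("axis col",proj(w,[p+R.apply([0,0,z]) for z in(M,M+.08)]).round(1).tolist(),"pin pred",proj(w,[foot,foot+.08*pz]).round(1).tolist())
im=w["img"]; g=np.abs(cv2.Sobel(cv2.GaussianBlur(im,(3,3),0),cv2.CV_32F,1,0)).sum(2)
def sub(r,a,b):
    i=a+g[r,a:b].argmax(); q=g[r,i-1:i+2]; return i+(q[2]-q[0])/(2*(2*q[1]-q[0]-q[2])+1e-9)
for r in range(178,196,2): l,rr=sub(r,298,312),sub(r,322,336); print("pin",r,round(l,1),round(rr,1),round((l+rr)/2,1))
for r in range(208,240,6): l,rr=sub(r,280,306),sub(r,338,360); print("shell",r,round(l,1),round(rr,1),round((l+rr)/2,1))
E
python3 look.py
```

```text
mouth in pin frame mm: level -1.0, lean 0.9, along 85.5 ang [0.0009 0.0016 0.0019]
mouth in pin frame mm: level -0.8, lean 1.0, along 85.2 ang [0.0007 0.0011 0.0019]
axis col [[319.3, 211.8], [319.2, 184.6]] pin pred [[318.4, 184.1], [318.1, 210.4]]
pin 178 309.0 325.1 317.1
pin 180 307.9 327.6 317.8
pin 182 307.2 331.4 319.3
pin 184 306.4 335.3 320.9
pin 186 306.0 328.9 317.5
pin 188 305.8 329.1 317.5
pin 190 305.7 329.2 317.4
pin 192 305.3 328.8 317.1
pin 194 304.9 335.0 319.9
shell 208 295.0 346.5 320.7
shell 214 287.5 347.8 317.6
shell 220 291.8 348.9 320.3
shell 226 289.8 350.3 320.1
shell 232 288.3 351.1 319.7
shell 238 286.7 352.7 319.7
```

```bash
python3 - <<'E'
from h import *
s=load("s5"); im=s["img"]; p,R=cur()
q=lambda P:proj(s,P)
print("tool axis",q([p+R.apply([0,0,z]) for z in(.03,M)]).round(1).tolist(),"pin",q([foot+.01*pz,foot+.08*pz]).round(1).tolist())
g=np.abs(cv2.Sobel(cv2.GaussianBlur(im,(3,3),0),cv2.CV_32F,1,0)).sum(2)
for r in range(192,248,4):
    row=g[r,318:365]; k=[i+318 for i in range(1,46) if row[i]>row[i-1] and row[i]>=row[i+1] and row[i]>60]
    print(r,[(i,int(g[r,i])) for i in k])
a=cv2.resize(im[185:250,320:370],(500,600),interpolation=cv2.INTER_CUBIC); 
E
```

```text
tool axis [[344.8, 201.1], [339.8, 216.3]] pin [[329.3, 247.2], [339.0, 218.3]]
192 [(337, 399), (348, 78), (356, 318), (360, 194)]
196 [(335, 368), (346, 66), (355, 436)]
200 [(332, 259), (354, 390), (361, 129)]
204 [(326, 215), (332, 114), (357, 138)]
208 [(323, 211), (328, 236), (331, 321), (342, 79), (352, 227), (356, 121), (361, 127)]
212 [(324, 246), (330, 374), (341, 66), (349, 109)]
216 [(320, 169), (334, 368), (344, 61), (348, 151), (351, 220)]
220 [(333, 560), (339, 66), (343, 203), (348, 165), (355, 247)]
224 [(332, 582), (338, 103), (342, 264), (352, 143), (360, 248)]
228 [(331, 570), (337, 86), (341, 660), (345, 376), (357, 151)]
232 [(329, 594), (335, 75), (340, 670), (349, 345), (360, 135)]
236 [(328, 620), (334, 75), (339, 643), (353, 382)]
240 [(326, 573), (332, 68), (337, 655), (357, 329)]
244 [(325, 805), (329, 76), (336, 611), (359, 92), (363, 94)]
```

```bash
python3 - <<'E'
from h import *
w=load("w5"); p,R=cur(); im=w["img"].astype(int)
for dx in(.020,.022,.024): print(dx,proj(w,[p+R.apply([dx,0,M])]).round(1))
print([(r,im[r,318].tolist()) for r in range(182,202)])
for n,P in(("flame",[p+R.apply([0,0,M-.123])]),("rimtop near",[p+R.apply([.022,0,M-.106])])): print(n,proj(w,P))
fl=(im[:,:,0]-im[:,:,2]>40)&(im[:,:,0]-im[:,:,1]>25); v,uu=np.nonzero(fl[270:310,300:340]); print("flame px",uu.mean()+300,v.min()+270,v.max()+270)
# pin along level: flange ellipse rows at pin col
print("flange pred",proj(w,[foot+.032*np.cross([0,0,1],u)*k for k in(1,-1)]).round(1))
y=(im[:,:,0]-im[:,:,2]>80); print("flange top row",[ (c,np.nonzero(y[140:200,c])[0][:1]+140) for c in(312,316,318,320)])
E
```

```text
0.02 [[319.3 188.3]]
0.022 [[319.3 185.9]]
0.024 [[319.3 183.5]]
[(182, [114, 115, 113]), (183, [112, 114, 111]), (184, [111, 112, 109]), (185, [111, 112, 110]), (186, [111, 112, 110]), (187, [110, 111, 110]), (188, [109, 109, 107]), (189, [111, 111, 109]), (190, [128, 124, 117]), (191, [158, 147, 127]), (192, [176, 162, 135]), (193, [175, 161, 135]), (194, [174, 162, 134]), (195, [175, 162, 134]), (196, [174, 162, 134]), (197, [174, 162, 132]), (198, [175, 162, 134]), (199, [173, 161, 133]), (200, [173, 162, 135]), (201, [174, 161, 135])]
flame [[319.68773996 325.17501918]]
rimtop near [[319.62055174 254.95829781]]
flame px 316.6198830409357 294 304
flange pred [[318.5 211.1]
 [318.3 155.2]]
flange top row [(312, array([148])), (316, array([147])), (318, array([147])), (320, array([147]))]
```

```bash
python3 - <<'E'
from h import *
w=load("w5"); p,R=cur(); im=w["img"].astype(int)
for dx in(.022,.02,.018,.016): print(dx,proj(w,[p+R.apply([dx,0,M-.106]),p+R.apply([dx,0,M-.09])])[:,1].round(1))
for c in(308,330): print(c,[(r,int(im[r,c].sum())) for r in range(244,306,2)])
w2=load("w2"); im2=w2["img"].astype(int) # upright on coaster at known TCP
P0=np.array([.4598,.0345,.1505]);R0=down(.2213)
for dx in(.022,.02,.018,.016): print("w2",dx,proj(w2,[P0+R0.apply([dx,0,.1505-.114])])[:,1].round(1),proj(w2,[[.46+dx*.975,.034+dx*.22,.114]]).round(1))
g=im2[:,322].sum(1); print([(r,int(g[r])) for r in range(150,260,3)])
E
```

```text
0.022 [255. 238.]
0.02 [259.  241.7]
0.018 [263.  245.4]
0.016 [267. 249.]
308 [(244, 479), (246, 543), (248, 518), (250, 537), (252, 552), (254, 564), (256, 580), (258, 596), (260, 611), (262, 631), (264, 655), (266, 674), (268, 688), (270, 425), (272, 463), (274, 461), (276, 459), (278, 463), (280, 457), (282, 463), (284, 457), (286, 462), (288, 456), (290, 462), (292, 455), (294, 454), (296, 456), (298, 416), (300, 261), (302, 223), (304, 214)]
330 [(244, 412), (246, 429), (248, 479), (250, 471), (252, 484), (254, 495), (256, 510), (258, 526), (260, 541), (262, 565), (264, 592), (266, 614), (268, 635), (270, 515), (272, 444), (274, 456), (276, 455), (278, 457), (280, 457), (282, 610), (284, 700), (286, 452), (288, 453), (290, 449), (292, 451), (294, 452), (296, 448), (298, 448), (300, 451), (302, 447), (304, 413)]
w2 0.022 [198.2] [[320.2 198.1]]
w2 0.02 [201.] [[320.2 200.9]]
w2 0.018 [203.7] [[320.2 203.6]]
w2 0.016 [206.4] [[320.2 206.3]]
[(150, 353), (153, 100), (156, 95), (159, 97), (162, 99), (165, 99), (168, 298), (171, 396), (174, 385), (177, 381), (180, 438), (183, 401), (186, 396), (189, 390), (192, 384), (195, 417), (198, 453), (201, 482), (204, 522), (207, 609), (210, 655), (213, 655), (216, 654), (219, 658), (222, 660), (225, 320), (228, 186), (231, 192), (234, 195), (237, 186), (240, 221), (243, 357), (246, 440), (249, 438), (252, 427), (255, 666), (258, 675)]
```

```bash
python3 - <<'E'
from h import *
w=load("w2"); im=w["img"].astype(int)
for dx in(.022,.02,.018): print(dx,proj(w,[[.46+dx*.975,.034+dx*.22,.008]]).round(1))
print([(r,int(im[r,319].sum())) for r in range(160,176)])
E
```

```text
0.022 [[319.8 165.2]]
0.02 [[319.8 167.1]]
0.018 [[319.8 169. ]]
[(160, 98), (161, 94), (162, 102), (163, 93), (164, 98), (165, 94), (166, 97), (167, 91), (168, 261), (169, 395), (170, 436), (171, 435), (172, 428), (173, 429), (174, 423), (175, 423)]
```

{"api": "servo_tool", "payload": {"increments": [[0,0,0,0.2,-0.3,0,3.5],[0,0,0,0.2,-0.3,0,3.5],[0,0,0,0.2,-0.3,0.4,3.5],[0,0,0,0.2,-0.3,0.8,3.5],[0,0,0,0.2,-0.3,1.2,3.5],[0,0,0,0.2,-0.3,1.2,3.5]]}}

```text
time: 6.1
ee_pos: [0.6003, 0.0636, 0.184]
tool_rot: [2.618, -0.0, 0.219]
wrist_force: [0.3, -0.0, -2.4]
finger_gap: 0.0435
finger_force: 29.9
```

```bash
python3 - <<'E'
from h import *
from cell import robot,viewer
rep(); s=robot.sense(); print("F tool",cur()[1].inv().apply(s["wrist_force"]).round(1), s["torque"].round(2))
w=viewer.camera("wrist"); c=viewer.camera("scene"); np.savez("w6.npz",**w); np.savez("s6.npz",**c)
im=w["img"]; g=np.abs(cv2.Sobel(cv2.GaussianBlur(im,(3,3),0),cv2.CV_32F,1,0)).sum(2)
for r in range(180,194,2): print("pin",r,300+g[r,298:312].argmax()-2,322+g[r,322:336].argmax())
for r in range(208,232,6): print("shell",r,280+g[r,280:306].argmax(),338+g[r,338:360].argmax())
im=c["img"];g=np.abs(cv2.Sobel(cv2.GaussianBlur(im,(3,3),0),cv2.CV_32F,1,0)).sum(2)
for r in(196,200,204,228,232,236,240): print(r,[(i,int(g[r,i])) for i in range(320,366) if g[r,i]>g[r,i-1] and g[r,i]>=g[r,i+1] and g[r,i]>180])
E
```

```text
mouth in pin frame mm: level -2.0, lean -1.6, along 71.9 ang [ 0.     -0.0009  0.002 ]
F tool [ 0.3 -1.1  2.1] [0.62 0.1  0.  ]
pin 180 311 326
pin 182 311 328
pin 184 310 330
pin 186 309 334
pin 188 308 331
pin 190 308 332
pin 192 308 330
shell 208 295 346
shell 214 293 348
shell 220 292 349
shell 226 290 350
196 [(336, 337), (360, 581)]
200 [(331, 250), (355, 427)]
204 [(326, 219), (334, 192)]
228 [(331, 570), (341, 712), (345, 375), (364, 263)]
232 [(329, 599), (340, 725), (349, 346)]
236 [(328, 620), (339, 635), (353, 370)]
240 [(326, 582), (337, 651), (358, 312)]
```

No contact force, and the pin (about 320) is centred in the shell (about 320.5). I'll slide on slowly.

{"api": "servo_tool", "payload": {"increments": [[0,0,0,0,0,0.5,3.5],[0,0,0,0,0,1,3.5],[0,0,0,0,0,1.5,3.5],[0,0,0,0,0,2,3.5],[0,0,0,0,0,2.5,3.5],[0,0,0,0,0,3,3.5],[0,0,0,0,0,3,3.5]]}}

```text
time: 6.9
ee_pos: [0.6036, 0.0491, 0.158]
tool_rot: [2.618, -0.0, 0.22]
wrist_force: [-0.1, 0.2, -1.5]
finger_gap: 0.0435
finger_force: 29.9
```

```bash
cat > f.py <<'E'
from h import *
from cell import robot
rep(); s=robot.sense(); print("F tool",cur()[1].inv().apply(s["wrist_force"]).round(1), "T tool",cur()[1].inv().apply(s["torque"]).round(2))
E
python3 f.py
```

```text
mouth in pin frame mm: level -2.1, lean -1.7, along 41.9 ang [ 0.0002 -0.0008  0.0019]
F tool [-0.1 -0.9  1.1] T tool [ 0.62 -0.03  0.  ]
```

Free so far. I'll take small steps through the possible stop at 33 mm.

{"api": "servo_tool", "payload": {"increments": [[0,0,0,0,0,0.3,3.5],[0,0,0,0,0,0.6,3.5],[0,0,0,0,0,0.8,3.5],[0,0,0,0,0,0.9,3.5],[0,0,0,0,0,1.0,3.5],[0,0,0,0,0,1.1,3.5]]}}

```text
time: 7.5
ee_pos: [0.6052, 0.0445, 0.1492]
tool_rot: [2.619, -0.002, 0.22]
wrist_force: [0.5, -0.6, -0.2]
finger_gap: 0.0435
finger_force: 29.9
```

```bash
python3 f.py
```

```text
mouth in pin frame mm: level -2.7, lean -2.0, along 31.8 ang [0.0007 0.0007 0.002 ]
F tool [0.4 0.4 0.5] T tool [0.67 0.03 0.01]
```

{"api": "servo_tool", "payload": {"increments": [[0,0,0,0,0,0.1,3.5],[0,0,0,0,0,0.2,3.5],[0,0,0,0,0,0.3,3.5],[0,0,0,0,0,0.3,3.5]]}}

```text
time: 7.9
ee_pos: [0.6055, 0.0429, 0.1465]
tool_rot: [2.618, -0.001, 0.22]
wrist_force: [-0.6, -0.9, -1.7]
finger_gap: 0.0432
finger_force: 29.9
```

```bash
python3 f.py
```

```text
mouth in pin frame mm: level -2.6, lean -1.9, along 28.7 ang [0.0005 0.0004 0.0019]
F tool [-0.7 -0.2  1.8] T tool [0.62 0.01 0.02]
```

{"api": "servo_tool", "payload": {"increments": [[0,0,0,0,0,0.1,3.5],[0,0,0,0,0,0.2,3.5],[0,0,0,0,0,0.3,3.5],[0,0,0,0,0,0.4,3.5],[0,0,0,0,0,0.5,3.5]]}}

```text
time: 8.4
ee_pos: [0.6061, 0.0405, 0.1422]
tool_rot: [2.619, -0.001, 0.22]
wrist_force: [-1.0, -0.1, -1.2]
finger_gap: 0.0435
finger_force: 29.9
```

```bash
python3 f.py
```

```text
mouth in pin frame mm: level -2.6, lean -1.9, along 23.8 ang [0.0006 0.0006 0.0019]
F tool [-1.  -0.7  1. ] T tool [0.64 0.01 0.03]
```

No resistance at 24 mm, so this shell looks like the fitting one. I'll carry on down.

{"api": "servo_tool", "payload": {"increments": [[0,0,0,0,0,0.3,3.5],[0,0,0,0,0,0.6,3.5],[0,0,0,0,0,0.9,3.5],[0,0,0,0,0,1.2,3.5],[0,0,0,0,0,1.5,3.5],[0,0,0,0,0,1.7,3.5],[0,0,0,0,0,1.8,3.5]]}}

```text
time: 9.1
ee_pos: [0.608, 0.0316, 0.1264]
tool_rot: [2.619, -0.001, 0.22]
wrist_force: [-0.4, -1.0, -1.3]
finger_gap: 0.0435
finger_force: 29.9
```

```bash
python3 f.py
```

```text
mouth in pin frame mm: level -2.5, lean -1.9, along 5.5 ang [0.0005 0.0003 0.002 ]
F tool [-0.6  0.1  1.6] T tool [ 0.64 -0.03  0.02]
```

{"api": "servo_tool", "payload": {"increments": [[0,0,0,0,0,0.1,3.5],[0,0,0,0,0,0.2,3.5],[0,0,0,0,0,0.3,3.5],[0,0,0,0,0,0.35,3.5]]}}

```text
time: 9.5
ee_pos: [0.6084, 0.03, 0.1236]
tool_rot: [2.619, -0.001, 0.22]
wrist_force: [-0.1, -0.4, -0.9]
finger_gap: 0.0437
finger_force: 29.9
```

```bash
python3 f.py
```

```text
mouth in pin frame mm: level -2.6, lean -1.9, along 2.3 ang [0.0006 0.0006 0.0019]
F tool [-0.2 -0.1  1. ] T tool [ 0.61 -0.04 -0.05]
```

{"api": "servo_tool", "payload": {"increments": [[0,0,0,0,0,0.1,3.5],[0,0,0,0,0,0.2,3.5],[0,0,0,0,0,0.25,3.5],[0,0,0,0,0,0.25,3.5]]}}

```text
time: 9.9
ee_pos: [0.609, 0.0292, 0.1219]
tool_rot: [2.619, -0.002, 0.221]
wrist_force: [-1.5, 1.1, 3.3]
finger_gap: 0.0433
finger_force: 29.9
```

```bash
python3 f.py; python3 - <<'E'
from cell import viewer
import cv2,numpy as np
c=viewer.camera("scene");t=viewer.camera("wrist"); np.savez("s7.npz",**c)
a=cv2.resize(c["img"][190:290,290:390],(450,450),interpolation=cv2.INTER_CUBIC)
b=cv2.resize(t["img"][100:300,240:395],(350,450),interpolation=cv2.INTER_CUBIC)
cv2.imwrite("pics/c5.png",np.hstack([a,b])[:,:,::-1])
E
```

```text
mouth in pin frame mm: level -3.1, lean -2.0, along 0.4 ang [0.0007 0.0014 0.0021]
F tool [-1.2  0.4 -3.6] T tool [ 0.46 -0.17  0.01]
```

View pics/c5.png

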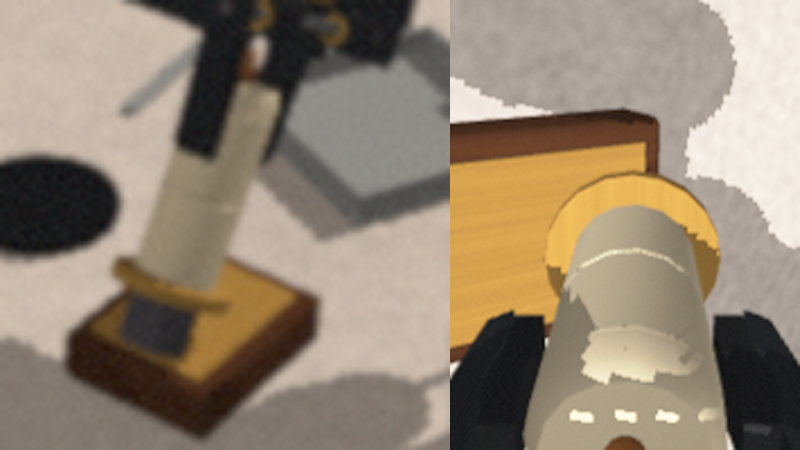

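The shell sits on the brass flange, with its lower rim touching the flange at (185,275) in the scene crop and (640,215) in the wrist crop. The contact force has just appeared, about 4 N. It went fully home, so it goes to the silver tray. I'll withdraw along the pin.

{"api": "servo_tool", "payload": {"increments": [[0,0,0,0,0,-1,3.5],[0,0,0,0,0,-2.5,3.5],[0,0,0,0,0,-4.5,3.5],[0,0,0,0,0,-6.5,3.5],[0,0,0,0,0,-8.5,3.5],[0,0,0,0,0,-10.5,3.5],[0,0,0,0,0,-12,3.5],[0,0,0,0,0,-12,3.5]]}}

```text
time: 10.8
ee_pos: [0.5962, 0.0895, 0.2276]
tool_rot: [2.62, -0.005, 0.222]
wrist_force: [0.7, -0.0, -1.6]
finger_gap: 0.0435
finger_force: 29.9
```

```bash
python3 f.py; python3 - <<'E'
from h import *
p,R=cur(); print(p)
rel(p,R,[([.5235,.2512,.20],down(.2217)),([.5235,.2512,.08],down(.2217)),([.5235,.2512,.0715],down(.2217))])
E
```

```text
mouth in pin frame mm: level -4.0, lean -2.7, along 122.7 ang [0.0023 0.0047 0.002 ]
F tool [ 0.7 -0.6  1.5] T tool [0.6  0.04 0.06]
[0.596167   0.08953291 0.22756852]
[0.521, -0.005, -0.001, -3.537, -16.428, -6.276]
[0.521, -0.005, -0.001, -3.598, -22.404, 4.13]
[0.521, -0.005, -0.001, -3.602, -22.827, 4.868]
```

{"api": "servo_tool", "payload": {"increments": [[0.1,-0.005,0,-0.7,-3.3,-1.3,3.5],[0.2,-0.005,0,-1.4,-6.6,-2.5,3.5],[0.3,-0.005,0,-2.1,-9.9,-3.8,3.5],[0.41,-0.005,0,-2.9,-13.2,-5,3.5],[0.521,-0.005,0,-3.6,-16.4,-6.3,3.5],[0.521,-0.005,0,-3.6,-16.4,-6.3,3.5],[0.521,-0.005,0,-3.6,-18.4,-2.8,3.5],[0.521,-0.005,0,-3.6,-20.4,0.6,3.5],[0.521,-0.005,0,-3.6,-22,3.3,3.5],[0.521,-0.005,0,-3.6,-22,3.3,3.5]]}}

```text
time: 11.8
ee_pos: [0.5198, 0.2462, 0.0826]
tool_rot: [3.135, 0.012, 0.219]
wrist_force: [0.2, -1.3, -1.7]
finger_gap: 0.0437
finger_force: 29.9
```

```bash
python3 f.py; python3 - <<'E'
from h import *
from cell import viewer
p,R=cur(); print(p,R.as_euler("xyz"))
rel(p,R,[([.5235,.2512,.0715],down(.2217))])
t=viewer.camera("top");s=viewer.camera("scene")
a=cv2.resize(t["img"][140:270,190:320],(400,400),interpolation=cv2.INTER_CUBIC)
b=cv2.resize(s["img"][130:250,330:450],(400,400),interpolation=cv2.INTER_CUBIC)
cv2.imwrite("pics/c6.png",np.hstack([a,b])[:,:,::-1])
E
```

```text
mouth in pin frame mm: level 37.1, lean -254.8, along 90.6 ang [ 5.168e-01 -1.220e-02 -4.000e-04]
F tool [-0.1  1.3  1.7] T tool [-0.01 -0.02 -0.01]
[0.51978094 0.24623806 0.0825716 ] [3.13480134 0.01177949 0.21887588]
[0.007, 0.012, -0.003, 0.484, -0.411, 1.099]
```

View pics/c6.png

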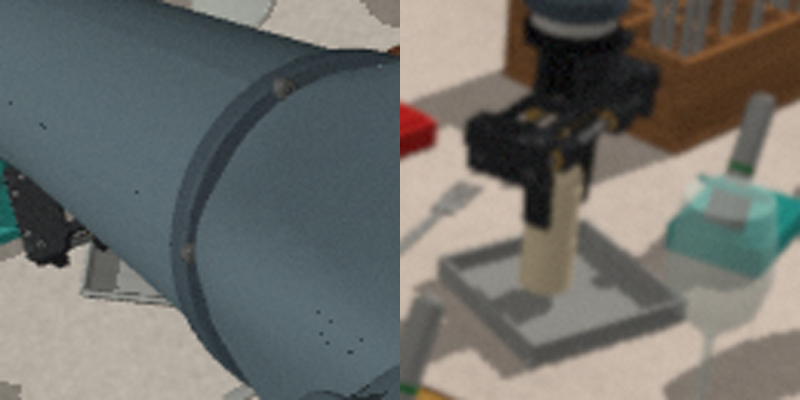

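The shell is upright above the silver tray, with its base at (545,290) in the right crop. I'll lower it gently.

{"api": "servo_tool", "payload": {"increments": [[0.007,0.01,0,0.3,-0.3,0.3,3.5],[0.007,0.01,0,0.3,-0.3,0.6,3.5],[0.007,0.01,0,0.3,-0.3,0.8,3.5],[0.007,0.01,0,0.3,-0.3,0.9,3.5],[0.007,0.01,0,0.3,-0.3,0.9,3.5]]}}

```text
time: 12.4
ee_pos: [0.5248, 0.2528, 0.078]
tool_rot: [-3.137, -0.007, 0.219]
wrist_force: [0.1, -0.2, -1.0]
finger_gap: 0.0437
finger_force: 29.9
```

{"api": "servo_tool", "payload": {"increments": [[0,0,0,0,0,0.2,3.5],[0,0,0,0,0,0.4,3.5],[0,0,0,0,0,0.5,3.5],[0,0,0,0,0,0.5,3.5]]}}

```text
time: 12.8
ee_pos: [0.5246, 0.2529, 0.0726]
tool_rot: [-3.137, -0.006, 0.219]
wrist_force: [0.4, 0.4, -1.6]
finger_gap: 0.0435
finger_force: 29.9
```

{"api": "servo_tool", "payload": {"increments": [[0,0,0,0,0,0.1,3.5],[0,0,0,0,0,0.15,3.5],[0,0,0,0,0,0.2,3.5],[0,0,0,0,0,0.2,3.5]]}}

```text
time: 13.2
ee_pos: [0.5253, 0.2531, 0.0715]
tool_rot: [-3.137, -0.008, 0.219]
wrist_force: [-0.5, -1.0, 5.1]
finger_gap: 0.0433
finger_force: 29.9
```

Contact at about 6 N. I'll release and then rise straight up.

{"api": "servo_tool", "payload": {"increments": [[0,0,0,0,0,0,5],[0,0,0,0,0,0,8.8],[0,0,0,0,0,0,8.8],[0,0,0,0,0,0,8.8],[0,0,0,0,0,0,8.8],[0,0,0,0,0,-2,8.8],[0,0,0,0,0,-5,8.8],[0,0,0,0,0,-9,8.8],[0,0,0,0,0,-13,8.8],[0,0,0,0,0,-13,8.8]]}}

```text
time: 14.2
ee_pos: [0.527, 0.2541, 0.2064]
tool_rot: [-3.134, -0.016, 0.219]
wrist_force: [0.6, 0.1, -0.1]
finger_gap: 0.0883
finger_force: 0.0
```

```bash
python3 - <<'E'
from h import *
from cell import viewer,robot
p,R=cur(); print(p,robot.sense()["finger_gap"])
w=viewer.camera("wrist"); im=w["img"].astype(int); a,b=proj(w,[.525,.253,.122])[0].astype(int); print(a,b)
fl=(im[:,:,0]-im[:,:,2]>50)&(im[:,:,0]<200)&(im[:,:,0]>60); v,uu=np.nonzero(fl[b-25:b+25,a-25:a+25]); print(len(v),onz(w,uu.mean()+a-25,v.mean()+b-25,.119))
s=viewer.camera("scene"); s0=load("scene0")
d=np.abs(s["img"].astype(int)-s0["img"]).sum(2)
print("changed px: glass/tumbler",(d[170:300,388:440]>90).sum(),"stand",(d[290:370,260:335]>90).sum())
E
```

```text
[0.52697246 0.25408173 0.20640977] 0.08826263952219406
320 208
120 [0.52406401 0.2521037  0.119     ]
changed px: glass/tumbler 0 stand 0
```

{"api": "servo_tool", "payload": {"increments": [[0,0,0,0,0,-2,8.8],[0,0,0,0,0,-2,8.8],[0,0,0,0,0,-2,8.8]]}}

```text
time: 14.6
ee_pos: [0.5235, 0.2517, 0.2196]
tool_rot: [-3.137, -0.005, 0.219]
wrist_force: [-0.0, 0.5, -0.5]
finger_gap: 0.0879
finger_force: 0.0
```

```bash
python3 -c "
from cell import robot; print(robot.close_job())"
```

```text
the job is handed in; nothing more can be done
None
```

The shell from the coaster went fully home on the brass flange with about 4 N of contact, so I stood it upright in the silver tray; the other shell and both glasses show no change in the scene camera, and I handed the job in at 14.6 s (no verdict was returned).

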